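Square up a row of carabiners with a straightedge

ROBOT

A 6-joint arm with a two-finger parallel gripper is mounted at the origin on the work surface. World frame = base frame: x ahead of the robot, y to its left, z up, the work surface at z = 0. Lengths are in m, angles in rad, forces in N, time in s.
With the tool pointing down it reaches from about 0.425 to 0.925 m from the base axis. Payload 12.5 kg.
Tool frame: the origin (TCP) lies between the finger pads; the fingertips stand 22 mm ahead of it and the grasp point (between the pads) lies 3 mm ahead of it; z points along the fingers, y is the line along which they close (so a half turn about z gives the same grasp; the last joint's range is limited). The gripper opens to 85 mm and grips with 20 to 120 N. Pads are 22 mm wide; open, the fingers measure 114 mm over their backs; the gripper's body (76 mm by 85 mm) begins 54 mm behind the grasp point. The pads swing forward as they close: fully open they stand 13 mm farther back than shut.
Start: joints at [1.198, 0.491, 1.559, -0, 1.092, -0.106], TCP at [0.165, 0.603, 0.253] pointing down, gripper open.
Joint ranges: [-3.1, 3.1], [-0.84, 2.19], [0.05, 2.79], [-1.13, 4.28], [0.06, 2.93], [-2.69, 2.69]. Speed limits (rad/s): [2.22, 2.22, 2.79, 3.14, 3.14, 3.14].

INTERFACE

Orientations are given as [roll, pitch, yaw] about the fixed x, y, z axes, in that order (R = Rz(yaw) Ry(pitch) Rx(roll)).
In Python, from rig import arm, read_camera, camera_params, outline_of gives the robot as it stands. Calls block until the motion is done:
- arm.move_ptp(position, orientation): joint-space move of the TCP to a pose.
- arm.move_linear(position, velocity=0.15, orientation=None, stop_force=None): straight line of the TCP; orientation=None keeps the orientation; velocity is the mean speed in m/s. With stop_force (N) it stops when the force on the tool has changed by that much, and returns True; else False.
- arm.movej(angles): joint-space move.
- arm.grip(opening): opening from 0.0 (shut) to 1.0 (fully open); the grip force is fixed at half the most; returns when the fingers have stopped.
- arm.sleep(seconds).
- arm.ik(position, orientation): joint angles nearest the present ones, or None.
- read_camera(name): name is "side" or "top" or "wrist"; returns the picture (420x560x3 uint8, red, green, blue); there is no depth.
- camera_params(name): a dict with "intrinsics" (3x3 intrinsics, pixels), "distortion" ([k1, k2, p1, p2, k3] as OpenCV has them; the pictures are not rectified), "R" (3x3) and "t" (3): a world point X has camera coordinates R X + t. Camera axes: x right, y down, z forward; pixel columns grow to the right and rows downward; lengths in m; the calibration is good to about 2 mm. A picture is of the moment at which its call begins: read the wrist's pose just before it. camera_params takes no time and is no camera call; for the wrist camera it gives the pose at the moment of the call.
A pose or a line that the arm cannot do raises arm.PlanningError and nothing moves.
- arm.close_job(): hands the job in; it is judged then, once.
Trained networks look in the newest picture that a camera, given by its name, has taken for a name from the list of things; names that differ only in an ending like _2 or _b are one class to them, and where a whole thing is asked for, a point or a joint stands for the part that bears it (a point fixed in the world has none). Each returns a list of dicts, best first, with "confidence" (0 to 1); they miss things now and then, are a little off and sometimes report something else, mostly with a low value. They report only what shows in the picture. A call takes as long as a camera call. They do not tell look-alikes from the thing itself.
- outline_of(camera, target): "region" (420x560 bool, what is visible of it) and "position" ([column, row] in pixels, amid what is visible of it).
Readings, each from a call of its own:
- arm.current_clock(): time.
- arm.current_joints(): joint angles.
- arm.current_joint_velocities(): joint speeds.
- arm.current_effort(): joint torques, N m.
- arm.current_position(): TCP position.
- arm.current_tcp_rot(): TCP orientation.
- arm.current_ft_force(): force on the tool from outside, world axes, zero at the start.
- arm.current_moment(): the same for the moment, N m.
- arm.current_opening(): opening from 0.0 (shut) to 1.0 (fully open).
- arm.current_grasp_force(): force on a finger pad.
Only numpy, scipy, OpenCV 4.12 (cv2) and the standard library are available. Lean on these libraries where they do the work, as an engineer would, in place of code of your own. Each camera call takes 0.05 s, during which the arm holds its last target. There are 200 camera calls.

TASK

Square up the four carabiners for inspection: take the straightedge by its grip bar and, with its long edge across all four front ends, push the row back along the slots until every carabiner bears on the depth stop at the back of the stand and the row stands in one straight line. Feel for the stop and press lightly for a moment, two or three newtons on each carabiner and never more than 5 N on any one, touching carabiners and stand with nothing but the straightedge. Then lay the straightedge flat on the table, clear of everything, and leave the mallet, wear gauge and rigging plate where they are.

Things in the scene. Friction and masses are not known exactly. Their poses are not given: they have to be found in the camera images.
- stand: Beech stand screwed to the table: a 180 (x) x 152 (y) mm block. Origin: on the table, middle of the block's front face; +x to the back along the slots, +y left. Four slots along x at y = +57, +19, -19, -57 mm, 12 mm wide, open in front; floor 20 mm, tops of the walls between them 36 mm above the table.
- rear_rail: Cross rail at the back of the stand, front face 166 mm behind the stand's front. Two screwed rods with thumb nuts hold in front of it a straight rigid cross bar, the depth stop (146 mm wide, 12 mm thick, 37 to 65 mm above the table, parallel to the rail). The stop's front face is set anywhere from 115 to 145 mm behind the stand's front; its setting is not measured. Origin: table level, rail's front face.
- straightedge: Loose aluminium straightedge, 0.3 kg, flat on the table left or right of the stand. Blade 260 (x) x 76 (y) x 5 mm; both long edges (y = +38, -38 mm) are straight, use either. A black grip bar, 120 (x) x 18 mm (y), stands on its middle up to z = 32 mm. Origin: centre of the underside, z up. It balances at its middle.
- carabiner1: Green oval carabiner, 110 mm long, 60 mm high, bar 11 mm thick, about 85 g, standing on its spine, gate up (top 80 mm above the table), in the stand's slot at y = +57 mm; slides along the slot with some 0.4 to 1 N of drag. Origin: middle of its underside, 20 mm above the table; x along it to the stand's back, z up.
- carabiner1_nose (a point): Foremost point of carabiner1's front end, 55 mm ahead of its origin and 50 mm above the table; seen from the side both ends are round, 30 mm radius. It starts 3 to 25 mm in front of the stand's front face; with the carabiner home against the depth stop it is 110 mm ahead of the stop's face.
- carabiner2: Green oval carabiner, 110 mm long, 60 mm high, bar 11 mm thick, about 85 g, standing on its spine, gate up (top 80 mm above the table), in the stand's slot at y = +19 mm; slides along the slot with some 0.4 to 1 N of drag. Origin: middle of its underside, 20 mm above the table; x along it to the stand's back, z up.
- carabiner2_nose (a point): Foremost point of carabiner2's front end, 55 mm ahead of its origin and 50 mm above the table; seen from the side both ends are round, 30 mm radius. It starts 3 to 25 mm in front of the stand's front face; with the carabiner home against the depth stop it is 110 mm ahead of the stop's face.
- carabiner3: Green oval carabiner, 110 mm long, 60 mm high, bar 11 mm thick, about 85 g, standing on its spine, gate up (top 80 mm above the table), in the stand's slot at y = -19 mm; slides along the slot with some 0.4 to 1 N of drag. Origin: middle of its underside, 20 mm above the table; x along it to the stand's back, z up.
- carabiner3_nose (a point): Foremost point of carabiner3's front end, 55 mm ahead of its origin and 50 mm above the table; seen from the side both ends are round, 30 mm radius. It starts 3 to 25 mm in front of the stand's front face; with the carabiner home against the depth stop it is 110 mm ahead of the stop's face.
- carabiner4: Green oval carabiner, 110 mm long, 60 mm high, bar 11 mm thick, about 85 g, standing on its spine, gate up (top 80 mm above the table), in the stand's slot at y = -57 mm; slides along the slot with some 0.4 to 1 N of drag. Origin: middle of its underside, 20 mm above the table; x along it to the stand's back, z up.
- carabiner4_nose (a point): Foremost point of carabiner4's front end, 55 mm ahead of its origin and 50 mm above the table; seen from the side both ends are round, 30 mm radius. It starts 3 to 25 mm in front of the stand's front face; with the carabiner home against the depth stop it is 110 mm ahead of the stop's face.
- mallet: Black rubber mallet with a wooden handle, lying on the other side of the stand; head 58 mm thick and 92 mm long, 300 mm over all. Origin under about the middle of the handle, at table level, x towards the head. To be left alone.
- wear_gauge: Flat steel wear gauge, 130 x 40 x 4 mm with notches in one edge, lying behind to one side. Origin: centre of the underside. To be left alone.
- rigging_plate: Scratched aluminium rigging plate, 90 x 130 x 10 mm with six round holes, lying behind to the other side. Origin: centre of the underside. To be left alone.
Mind the look-alikes: they are no part of the job. Leave any orange or red look-alike of the carabiner3 alone.

How it is judged:
By the outcome, as a careful person would: the job done as asked, in the order asked, and still so for the second after the job is handed in, with the robot touching nothing.
It also fails if it takes over 72 s, if anything falls off the work surface, if the arm or the gripper's body presses on something with over 40 N, if the wrist force passes 120 N, or if a joint passes its speed limit or range.

## Working session

There is one attempt and no reset: what is moved stays moved. The work goes in short steps, each a Python script; the robot and the scene stay as the last script left them, time stands still between calls to the robot, and variables do not carry over. Pictures are saved under pics/ and viewed, at most 10 in all, crops included, and the job is handed in when it is done.

```bash
mkdir -p pics; ls
python3 - <<'E'
from rig import arm, read_camera, camera_params
import cv2,numpy as np
a=[]
for n in ("top","side"):
    im=read_camera(n); cv2.imwrite(f"pics/{n}0.png",im[:,:,::-1]); a.append(im)
    p=camera_params(n); print(n,np.round(p["intrinsics"],1).tolist(),p["distortion"],np.round(-np.array(p["R"]).T@p["t"],3),np.round(p["R"],3).tolist())
print(arm.current_clock(),arm.current_ft_force())
E
```

```text
pics
top [[508.6, 0.0, 288.2], [0.0, 508.6, 222.7], [0.0, 0.0, 1.0]] [0.01522766 0.         0.         0.         0.        ] [3.350e-01 1.000e-03 1.153e+00] [[0.017, -1.0, 0.006], [-0.979, -0.018, -0.205], [0.205, -0.002, -0.979]]
side [[485.7, 0.0, 285.2], [0.0, 485.7, 201.3], [0.0, 0.0, 1.0]] [-0.09131325  0.          0.          0.          0.        ] [0.361 0.798 0.908] [[-0.972, -0.233, -0.017], [-0.157, 0.702, -0.694], [0.174, -0.672, -0.72]]
0.1 [ 0.0544927  -0.44477649  0.35445267]
```

View pics/top0.png

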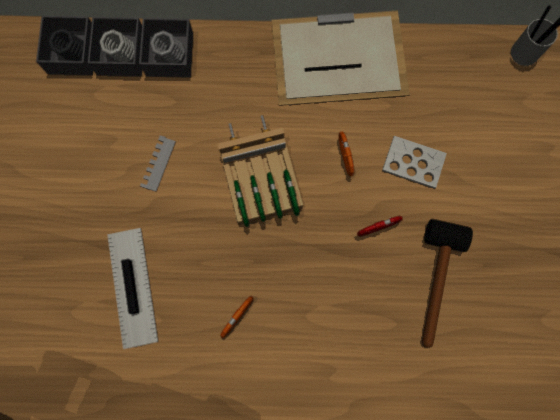

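View pics/side0.png

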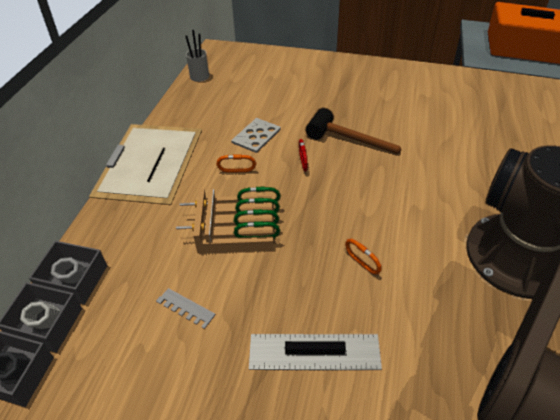

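Top view: the straightedge is at (132,287), the stand at (260,180) with four green carabiners at (241,202), (257,198), (274,194) and (291,192). The look-alikes are orange at (237,317) and (346,153) and red at (380,226). The black mallet is at (440,280) and the steel wear gauge at (158,163); the white plate with holes at (414,162) is the rigging plate. The straightedge has no double; the wear gauge and clipboard pen are different in shape and size. I choose (132,287).

```bash
cat > h.py <<'E'
from rig import arm, read_camera, camera_params, outline_of
import cv2, numpy as np
from scipy.optimize import least_squares
def rays(p,uv):
    K=np.array(p["intrinsics"]);R=np.array(p["R"]);t=np.array(p["t"])
    u=cv2.undistortPoints(np.asarray(uv,float).reshape(-1,1,2),K,np.array(p["distortion"]))[:,0]
    return -R.T@t, np.c_[u,np.ones(len(u))]@R
def on_plane(p,uv,z):
    c,d=rays(p,uv); return (c+d*((z-c[2])/d[:,2])[:,None])[:,:2]
def tri(obs):
    A=np.zeros((3,3));b=np.zeros(3)
    for p,uv in obs:
        c,d=rays(p,[uv]);d=d[0]/np.linalg.norm(d[0]);M=np.eye(3)-np.outer(d,d);A+=M;b+=M@c
    return np.linalg.solve(A,b)
def proj(p,X):
    r=cv2.Rodrigues(np.array(p["R"]))[0]
    return cv2.projectPoints(np.asarray(X,float).reshape(-1,1,3),r,np.array(p["t"]),np.array(p["intrinsics"]),np.array(p["distortion"]))[0][:,0]
def contour(m):
    c=max(cv2.findContours(m.astype(np.uint8),cv2.RETR_EXTERNAL,cv2.CHAIN_APPROX_NONE)[0],key=cv2.contourArea)
    return c[:,0].astype(float)
def rect(p,m,z):
    q=on_plane(p,contour(m),z); (c,s,a)=cv2.minAreaRect((q*1000).astype(np.float32))
    a=a if s[0]>s[1] else a+90
    return np.array(c)/1000,sorted(s),((a+90)%180)-90   # angle of long axis, deg
E
python3 - <<'E'
from h import *
P={n:camera_params(n) for n in("top","side")}
for n in P: read_camera(n)
for t in ("straightedge","stand","rear_rail","carabiner1","carabiner1_nose","mallet"):
    o={}
    for n in P:
        L=outline_of(n,t); o[n]=L
        for q in L: print(t,n,round(q["confidence"],2),np.round(q["position"],1),int(q["region"].sum()))
    if t in("straightedge","stand","rear_rail"):
        print("  tri",tri([(P[n],o[n][0]["position"]) for n in P]).round(3))
        for n in P:
            print("  rect",n,rect(P[n],o[n][0]["region"],{"straightedge":.005,"stand":.036,"rear_rail":.06}[t]))
E
```

```text
straightedge top 0.68 [129.4 286.1] 4142
straightedge top 0.36 [257.1 162.9] 4418
straightedge side 0.85 [314.5 352.3] 4853
straightedge side 0.52 [260.3 189.8] 253
straightedge side 0.38 [257.3 201.2] 269
  tri [0.424 0.351 0.007]
  rect top (array([0.4252323 , 0.34632352]), [81.22734832763672, 261.36944580078125], 12.787361145019531)
  rect side (array([0.42450433, 0.34652927]), [83.91207885742188, 265.15203857421875], 11.832406044006348)
stand top 0.67 [260.6 166.7] 4740
stand side 0.65 [225.4 225.3] 3586
stand side 0.57 [254.6 226.5] 370
  tri [0.708 0.065 0.003]
  rect top (array([0.69851843, 0.06852822]), [155.95089721679688, 238.53829956054688], 14.865345001220703)
  rect side (array([0.68455737, 0.06779787]), [193.25778198242188, 206.6387481689453], -74.02133655548096)
rear_rail top 0.6 [253.3 145.1] 1465
rear_rail side 0.89 [202.3 217.4] 980
  tri [0.753 0.082 0.038]
  rect top (array([0.76115662, 0.08693068]), [88.46134948730469, 152.78858947753906], -74.14006900787354)
  rect side (array([0.76072754, 0.10253992]), [83.50411987304688, 189.335693359375], -73.33242225646973)
carabiner1 top 0.94 [347.5 152.5] 374
carabiner1 top 0.93 [378.3 226.1] 343
carabiner1 top 0.82 [293.5 191.4] 263
carabiner1 top 0.8 [236.7 312.6] 402
carabiner1 top 0.79 [273.9 192.9] 238
carabiner1 top 0.51 [257.3 200.5] 242
carabiner1 top 0.5 [242.6 201.7] 247
carabiner1 side 0.87 [259.9 213.9] 307
carabiner1 side 0.85 [259.4 200.8] 293
carabiner1 side 0.8 [363.9 253.9] 462
carabiner1 side 0.79 [255.3 227.1] 403
carabiner1 side 0.75 [259.6 193.2] 248
carabiner1 side 0.64 [300.2 153.9] 238
carabiner1 side 0.64 [238.1 156.8] 371
carabiner1_nose top 0.53 [238. 203.] 234
carabiner1_nose side 0.9 [256.  225.5] 319
mallet top 0.72 [438.8 247.3] 2367
mallet top 0.39 [260.6 201. ] 215
mallet side 0.81 [328.  130.2] 1287
```

Run:
```python
from h import *
print("rot",np.round(arm.current_tcp_rot(),3))
for y in (12.3,-167.7): 
    j=arm.ik([.425,.3465,.03],[np.pi,0,np.radians(y)]); print(y,None if j is None else np.round(j,2))
for y in (105,-75,15,-165): 
    for x in ([.57,.03,.0755],[.48,0.01,.0755]):
        j=arm.ik(x,[np.pi,0,np.radians(y)]); print(y,x,None if j is None else np.round(j,2))
arm.move_ptp([.52,.05,.36],[np.pi,0,np.radians(-75)])
p=camera_params("wrist"); im=read_camera("wrist"); cv2.imwrite("pics/w1.png",im[:,:,::-1])
print(arm.current_clock(),np.round(-np.array(p["R"]).T@p["t"],3),np.round(np.array(p["R"])[2],2))
np.savez("w1.npz",**{k:np.array(p[k]) for k in p})
for t in ("stand","rear_rail"):
    for q in outline_of("wrist",t)[:2]:
        print(t,round(q["confidence"],2),np.round(q["position"]),q["region"].sum(),rect(p,q["region"],.036))
```

```text
rot [ 3.141 -0.     2.875]
12.3 [ 0.56  0.71  1.92 -0.    0.51  1.92]
-167.7 [ 0.56  0.71  1.92  0.    0.51 -1.22]
105 [0.57, 0.03, 0.0755] [-0.06  0.65  1.85 -0.    0.64 -0.32]
105 [0.48, 0.01, 0.0755] [-0.12  0.57  2.07 -0.    0.5  -0.38]
-75 [0.57, 0.03, 0.0755] None
-75 [0.48, 0.01, 0.0755] None
15 [0.57, 0.03, 0.0755] [-0.06  0.65  1.85 -0.    0.64  1.25]
15 [0.48, 0.01, 0.0755] [-0.12  0.57  2.07 -0.    0.5   1.19]
-165 [0.57, 0.03, 0.0755] [-0.06  0.65  1.85  0.    0.64 -1.9 ]
-165 [0.48, 0.01, 0.0755] [-0.12  0.57  2.07 -0.    0.5  -1.95]Traceback (most recent call last):
  File "<stdin>", line 8, in <module>
rig.PlanningError: the arm cannot take that pose within its joint ranges
```

```bash
cat > look.py <<'E'
from h import *
arm.move_ptp([.52,.05,.36],[np.pi,0,np.radians(105)])
p=camera_params("wrist"); im=read_camera("wrist"); cv2.imwrite("pics/w1.png",im[:,:,::-1])
print(arm.current_clock(),np.round(-np.array(p["R"]).T@p["t"],3),np.round(np.array(p["R"])[2],2))
np.savez("w1.npz",**{k:np.array(p[k]) for k in p})
for t in ("stand","rear_rail"):
    for q in outline_of("wrist",t)[:2]:
        print(t,round(q["confidence"],2),np.round(q["position"]),q["region"].sum(),rect(p,q["region"],.036))
E
python3 look.py
```

```text
3.2167 [0.5   0.124 0.479] [ 0.08 -0.29 -0.95]
stand 0.65 [425. 179.] 15132 (array([0.70417816, 0.06843489]), [166.24237060546875, 242.39923095703125], 15.369455337524414)
rear_rail 0.94 [463. 180.] 5440 (array([0.77567212, 0.08708246]), [94.77400970458984, 164.35000610351562], -74.21912288665771)
rear_rail 0.53 [361. 174.] 1413 (array([0.6280603 , 0.06583271]), [21.33456039428711, 112.12250518798828], 15.357239723205566)
```

View pics/w1.png

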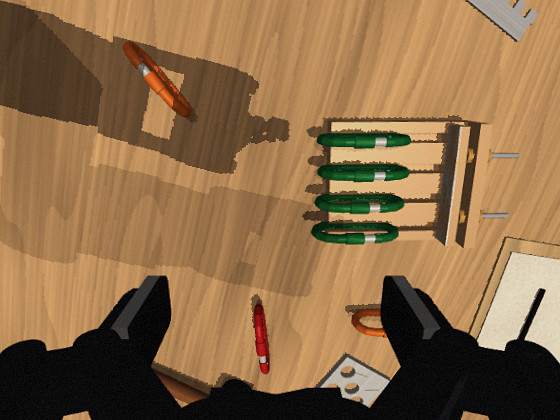

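The view shows the stand's front edge near column 329 and its top edge on row 120. The noses are at about (318,140), (318,172), (315,203) and (312,232), and the stop bar runs from (460,124) to (442,243). I'll zoom in to pick points.

Run:
```python
import cv2
im=cv2.imread("pics/w1.png")[105:255,300:500]
cv2.imwrite("pics/w1c.png",cv2.resize(im,None,fx=4,fy=4,interpolation=cv2.INTER_CUBIC))
```

```text
(no output)
```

View pics/w1c.png

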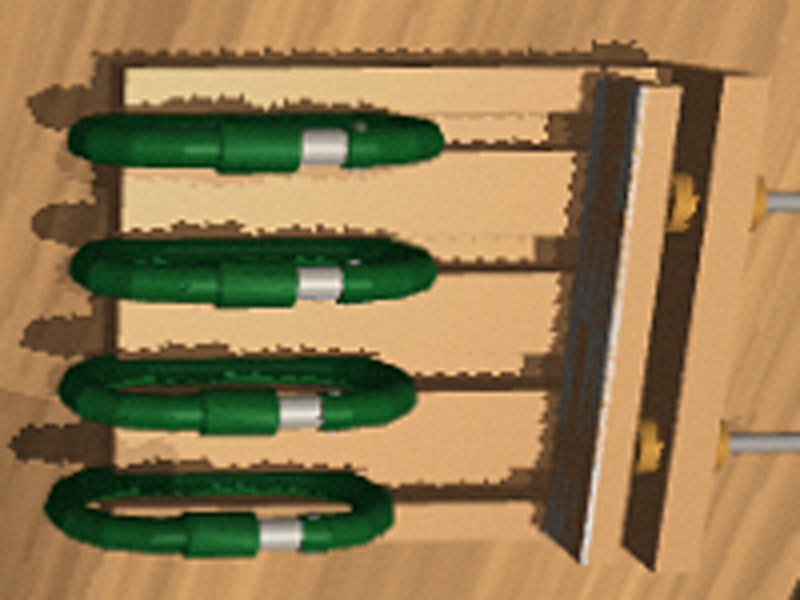

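Run:
```python
from h import *
p=dict(np.load("w1.npz"))
f=lambda L,z: on_plane(p,np.array(L)/4+[300,105],z)
st=f([(640,82),(583,563)],.065); sb=f([(605,82),(541,532)],.037)
fr=f([(124,68),(121,190),(117,315),(114,430)],.036); le=f([(124,68),(600,66)],.036)
no=f([(68,140),(70,268),(60,388),(45,508)],.05)
ang=lambda a:np.degrees(np.arctan2(*(a[-1]-a[0])[::-1]))
for n,a in dict(st=st,sb=sb,fr=fr,le=le).items(): print(n,a.round(4).tolist(),round(ang(a),2),np.linalg.norm(a[-1]-a[0]).round(4))
yaw=np.radians(np.mean([ang(st)+90,ang(sb)+90,ang(le)])); print("yaw",np.degrees(yaw))
c=np.c_[[np.cos(yaw),np.sin(yaw)],[-np.sin(yaw),np.cos(yaw)]]
O=(fr[0]@c)-[0,.076]; print("origin from corner",c@O)
for n,a in dict(st=st,sb=sb,fr=fr,no=no).items(): print(n,(a@c-O).round(4).tolist())
Po=outline_of
for n in("top","side"):
    q=camera_params(n); read_camera(n)
    m=outline_of(n,"carabiner1_nose")
# overlay check of stand origin in top camera
T=camera_params("top")
X=[np.r_[c@(O+[a,b]),z] for a,b,z in((0,.076,.036),(0,-.076,.036),(.18,-.076,.036),(.18,.076,.036))]
print("top px",proj(T,X).round(1).tolist(),"side",proj(camera_params("side"),X).round(1).tolist())
```

```text
st [[0.7086, 0.1501], [0.7498, 0.01]] -73.6 0.1461
sb [[0.7122, 0.1489], [0.7485, 0.0088]] -75.46 0.1447
fr [[0.5712, 0.1134], [0.5812, 0.0786], [0.5917, 0.0413], [0.6021, 0.0054]] -74.06 0.1123
le [[0.5712, 0.1134], [0.7094, 0.1529]] 15.97 0.1437
yaw 15.634900517342244
origin from corner [0.59172232 0.04019401]
st [[0.1421, 0.0744], [0.1441, -0.0717]]
sb [[0.1453, 0.0722], [0.1425, -0.0725]]
fr [[0.0, 0.076], [0.0002, 0.0398], [0.0003, 0.0011], [0.0006, -0.0363]]
no [[-0.0177, 0.0565], [-0.0163, 0.0188], [-0.0184, -0.0183], [-0.0222, -0.0572]]
top px [[236.9, 221.2], [302.3, 204.6], [282.3, 132.0], [218.7, 147.5]] side [[272.2, 240.7], [271.1, 194.2], [200.2, 197.0], [194.7, 243.6]]
```

Run:
```python
from h import *
psi=np.radians(12.3)
b=np.array([-np.sin(psi),np.cos(psi)])
xy=np.array([.425,.3465])
u=np.array([np.cos(psi),np.sin(psi)])
# camera sits along -tool-y offset .075 looking back; shift so that blade is central
xy=xy-0.05*b*1  # provisional
arm.move_ptp([*xy,.30],[np.pi,0,psi])
p=camera_params("wrist"); im=read_camera("wrist"); cv2.imwrite("pics/w2.png",im[:,:,::-1])
print(arm.current_clock(),np.round(-np.array(p["R"]).T@p["t"],3),np.round(np.array(p["R"])[2],2))
np.savez("w2.npz",**{k:np.array(p[k]) for k in p})
print(proj(p,[[.425,.3465,.005]]))
for q in outline_of("wrist","straightedge")[:1]:
    print(round(q["confidence"],2),np.round(q["position"]),q["region"].sum(),rect(p,q["region"],.005))
    m=cv2.morphologyEx(q["region"].astype(np.uint8),cv2.MORPH_CLOSE,np.ones((61,61)))
    k=(im.max(2)<45)&(cv2.erode(cv2.fillPoly(np.zeros((420,560),np.uint8),[cv2.convexHull(contour(m).astype(np.int32))],1),np.ones((9,9)))>0)
    k=cv2.morphologyEx(k.astype(np.uint8),cv2.MORPH_OPEN,np.ones((3,3)))
    print("bar",k.sum(),rect(p,k,.032),rect(p,k,.018))
```

```text
5.4083 [0.511 0.314 0.419] [-0.29 -0.06 -0.95]
[[231.31270099 165.72364114]]
0.63 [231. 151.] 15119 (array([0.42500214, 0.34681494]), [78.57252502441406, 260.9117736816406], 12.834734916687012)
bar 1984 (array([0.42644553, 0.34566354]), [20.182281494140625, 117.34964752197266], 12.666370391845703) (array([0.42340701, 0.34682248]), [20.911741256713867, 121.5911865234375], 12.666374206542969)
```

View pics/w2.png

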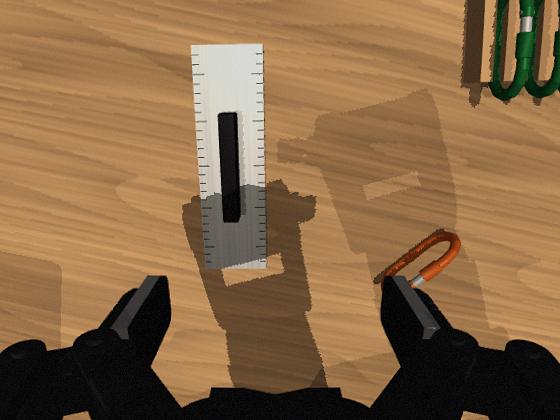

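The wrist view agrees with the top view: the straightedge is centred at (231,165) with the bar clear, and the centre is (0.425,0.3465) at yaw 12.7°. Grasping now.

Run:
```python
from h import *
psi=np.radians(12.75); o=[np.pi,0,psi]; xy=[.4252,.3465]
arm.move_ptp([*xy,.11],o)
print("stop",arm.move_linear([*xy,.029],.06,stop_force=6), np.round(arm.current_position(),4))
arm.grip(0.0); print("open",arm.current_opening(),arm.current_grasp_force(),np.round(arm.current_ft_force(),2))
arm.move_linear([*xy,.16],.1)
arm.sleep(.2); print(np.round(arm.current_ft_force(),2),np.round(arm.current_moment(),3),arm.current_opening())
yaw=np.radians(15.95); c=np.array([[np.cos(yaw),-np.sin(yaw)],[np.sin(yaw),np.cos(yaw)]]); O=np.array([.5917,.0402])
arm.move_ptp([*(O+c@[-.10,0]),.16],[np.pi,0,yaw+np.pi/2])
print(arm.current_clock(),np.round(arm.current_position(),4),np.round(arm.current_ft_force(),2),np.round(arm.current_moment(),3))
for n in("top","side"): cv2.imwrite(f"pics/g_{n}.png",read_camera(n)[:,:,::-1])
read=read_camera("wrist"); cv2.imwrite("pics/g_w.png",read[:,:,::-1])
```

```text
stop False [0.4253 0.3466 0.0293]
open 0.19883110334319185 60.02622663974762 [-0.91 -0.56  5.22]
[-0.27  0.19 -2.62] [-0.001 -0.049  0.   ] 0.20317869033038233
12.0333 [0.4956 0.013  0.16  ] [-0.29 -0.22 -3.55] [-0.046  0.014 -0.013]
```

View pics/g_w.png

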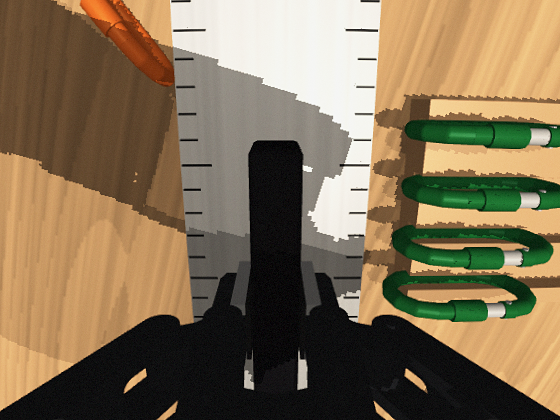

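View pics/g_side.png

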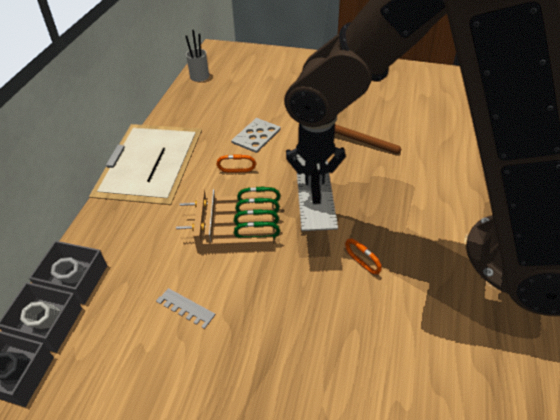

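```bash
cat > s.py <<'E'
from h import *
import json
yaw0=np.radians(15.95); O=np.array([.5917,.0402])
def Rm(a): return np.array([[np.cos(a),-np.sin(a)],[np.sin(a),np.cos(a)]])
c=Rm(yaw0)
def go(x,dyaw=0,v=.03,z=.0755,stop=None,y=0):
    return arm.move_linear([*(O+c@[x,y]),z],v,orientation=[np.pi,0,yaw0+np.pi/2+dyaw],stop_force=stop)
def ft(n=8):
    f=[];m=[]
    for _ in range(n): f.append(arm.current_ft_force());m.append(arm.current_moment());arm.sleep(.01)
    f=np.array(f);m=np.array(m);return f.mean(0),m.mean(0),f.std(0),m.std(0)
def sx(): return (c.T@(np.array(arm.current_position())[:2]-O))
E
python3 - <<'E'
from s import *
go(-.10,z=.0755,v=.1); arm.sleep(.3)
t=arm.current_clock(); f,m,sf,sm=ft(20); print("dt",arm.current_clock()-t,f.round(2),m.round(3),sf.round(2),sm.round(3))
json.dump([f.tolist(),m.tolist()],open("base.json","w"))
def rep(t):
    a,b,_,_=ft(); a=a-f;b=b-m; print(t,sx().round(4),"F",(c.T@a[:2]).round(2),a[2].round(2),"M",(c.T@b[:2]).round(3),b[2].round(3))
go(-.066,v=.05); rep("pre")
for x in(-.05,-.04,-.03,-.02): print(go(x,v=.02,stop=5)); rep(x)
print(arm.current_clock())
E
```

```text
dt 0.16670000000000051 [-0.04 -0.04 -3.09] [-0.008 -0.001 -0.003] [0.43 0.62 0.5 ] [0.035 0.036 0.026]
pre [-0.0663  0.0001] F [-0.33  0.06] 0.16 M [0.017 0.005] -0.0
False
-0.05 [-0.05  0.  ] F [-1.86  0.14] 0.49 M [0.028 0.367] -0.001
False
-0.04 [-0.0397 -0.0001] F [ 0.05 -0.07] 0.18 M [0.001 0.009] 0.003
True
-0.03 [-0.0393  0.0003] F [-0.1   0.26] -0.3 M [ 0.009 -0.003] -0.012
False
-0.02 [-0.0199 -0.    ] F [-1.16 -0.  ] -0.56 M [0.015 0.215] -0.018
17.7917
```

```bash
cat >> s.py <<'E'
def rd(n=14):
    f0,m0=map(np.array,json.load(open("base.json")))
    a,b,_,_=ft(n); a=a-f0;b=b-m0
    return (c.T@b[:2])[1]/.197, b[2], -(c.T@a[:2])[0]   # push force from moment, yaw moment, push force from F
E
python3 - <<'E'
from s import *
go(-.012,v=.02)
x=-.012
for i in range(40):
    s=go(x,v=.005,stop=6); F,Mz,F2=rd(); print(round(x*1e3,2),round(sx()[0]*1e3,2),"F %.2f %.2f Mz %.3f"%(F,F2,Mz),s)
    if F>4.0 or s: break
    x+=.0005
print(arm.current_clock())
E
```

```text
-12.0 -11.9 F -0.10 -0.26 Mz -0.012 False
-11.5 -11.64 F 1.50 1.76 Mz 0.004 False
-11.0 -11.19 F 3.20 3.90 Mz 0.004 False
-10.5 -10.43 F 2.60 3.31 Mz 0.011 False
-10.0 -9.94 F 2.51 2.84 Mz -0.014 False
-9.5 -9.46 F 2.44 2.89 Mz -0.002 False
-9.0 -8.96 F 2.37 2.90 Mz 0.003 False
-8.5 -8.47 F 2.49 2.97 Mz 0.014 False
-8.0 -7.99 F 2.40 2.75 Mz 0.018 False
-7.5 -7.46 F 2.49 2.96 Mz -0.020 False
-7.0 -6.98 F 2.43 2.97 Mz -0.011 False
-6.5 -6.46 F 2.42 2.95 Mz -0.007 False
-6.0 -5.98 F 2.50 2.95 Mz 0.000 False
-5.5 -5.47 F 2.46 2.94 Mz -0.003 False
-5.0 -4.97 F 2.51 2.99 Mz -0.002 False
-4.5 -4.7 F 4.07 5.25 Mz -0.064 False
24.2083
```

Run:
```python
from s import *
x=-.0045; d=0
F,Mz,F2=rd(30); print("now F %.2f %.2f Mz %.3f"%(F,F2,Mz))
for i in range(14):
    if abs(Mz)>.03: d+=np.clip(np.radians(.15)*Mz/.05,-np.radians(.2),np.radians(.2))
    elif F2<7: x+=.0002
    else: break
    s=go(x,d,v=.005,stop=6); F,Mz,F2=rd(24)
    print(round(x*1e3,2),round(sx()[0]*1e3,2),"yaw %.2f F %.2f %.2f Mz %.3f"%(np.degrees(d),F,F2,Mz),s)
    if F2>8.5: break
print(arm.current_clock())
json.dump([x,d],open("st.json","w"))
```

```text
now F 4.18 4.92 Mz -0.057
-4.5 -4.69 yaw -0.17 F 4.13 4.93 Mz 0.024 False
-4.3 -4.66 yaw -0.17 F 4.86 6.17 Mz 0.030 False
-4.1 -4.62 yaw -0.17 F 5.58 6.82 Mz 0.020 False
-3.9 -4.59 yaw -0.17 F 6.34 7.99 Mz 0.017 False
26.2583
```

Run:
```python
from s import *
x,d=json.load(open("st.json")); d+=np.radians(.03)
for i in range(8):
    x+=.0002; s=go(x,d,v=.005,stop=6); F,Mz,F2=rd(24)
    print(round(x*1e3,2),round(sx()[0]*1e3,2),"yaw %.2f F %.2f %.2f Mz %.3f"%(np.degrees(d),F,F2,Mz),s)
    if F2>10.3: break
    if abs(Mz)>.04: d+=np.radians(.05)*np.sign(Mz)
arm.sleep(1.0); print("held",np.round(rd(30),3),sx().round(5))
p=camera_params("wrist"); cv2.imwrite("pics/p_w.png",read_camera("wrist")[:,:,::-1])
print("side tilt rot",np.round(arm.current_tcp_rot(),4),arm.current_clock())
json.dump([x,d],open("st.json","w"))
```

```text
-3.7 -4.56 yaw -0.14 F 7.06 8.86 Mz -0.003 False
-3.5 -4.54 yaw -0.14 F 7.83 9.96 Mz -0.014 False
-3.3 -4.51 yaw -0.14 F 8.54 10.71 Mz -0.012 False
held [8.5760e+00 5.0000e-03 1.0843e+01] [-0.00451  0.00017]
side tilt rot [-3.1388e+00 -6.0000e-04  1.8469e+00] 28.9083
```

View pics/p_w.png

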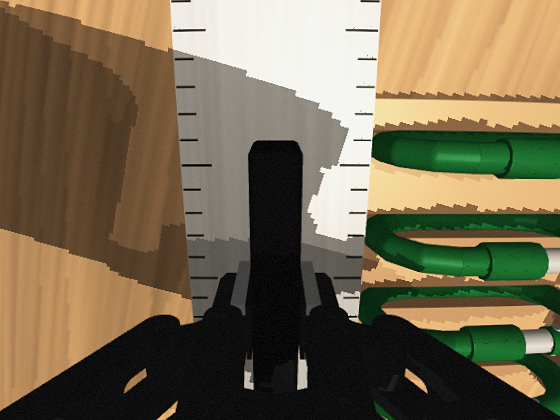

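Held at about 10.8 N (2.7 N each), balanced. The picture shows the blade edge along the noses at (372,148), (368,240) and (362,305). Backing off and laying the straightedge down.

Run:
```python
from s import *
x,d=json.load(open("st.json"))
go(-.012,d,v=.01); go(-.10,d,v=.06); go(-.10,0,z=.16,v=.1)
o=[np.pi,0,np.radians(12.75)]; xy=[.4252,.3465]
arm.move_ptp([*xy,.16],o); arm.move_linear([*xy,.045],.1)
print(arm.move_linear([*xy,.0287],.02,stop_force=5),np.round(arm.current_position(),4),np.round(arm.current_ft_force(),2))
arm.grip(1.0); arm.sleep(.2); arm.move_linear([*xy,.16],.08)
arm.move_ptp([.30,.45,.30],[np.pi,0,np.radians(105)])
arm.sleep(.3); print(arm.current_clock(),arm.current_opening())
ims={n:read_camera(n) for n in("top","side")}
for n in ims: cv2.imwrite(f"pics/e_{n}.png",ims[n][:,:,::-1])
for q in outline_of("top","straightedge")[:1]: print(q["position"],rect(camera_params("top"),q["region"],.005))
a=cv2.resize(ims["top"][100:240,130:470],(800,330)); b=cv2.resize(ims["side"][110:270,130:430],(500,267))
b=np.pad(b,((0,0),(0,300),(0,0))); cv2.imwrite("pics/end.png",np.vstack([a,b])[:,:,::-1])
```

```text
True [0.4251 0.3464 0.0292] [-0.75 -1.01  5.09]
40.7083 1.002017089026528
[131.6, 285.7] (array([0.42505447, 0.3447496 ]), [81.05413055419922, 259.5859375], 12.630511283874512)
```

View pics/end.png

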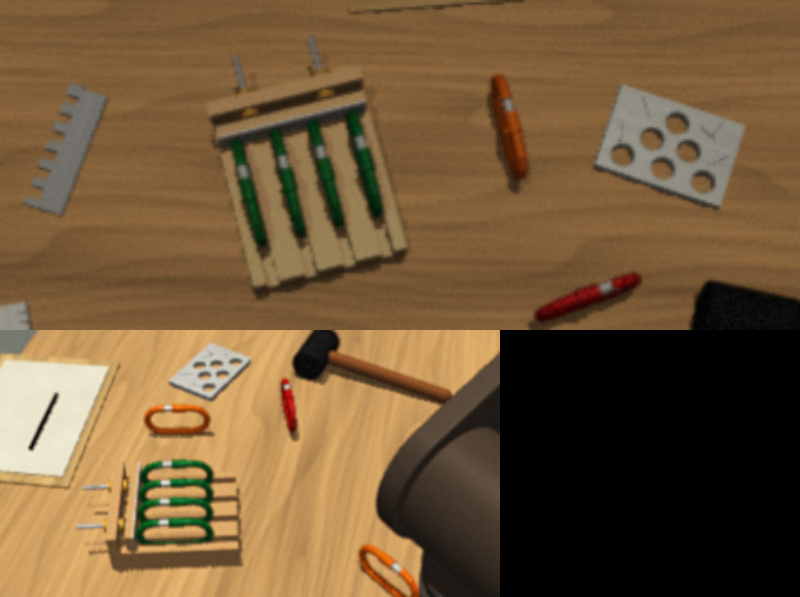

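View pics/e_top.png

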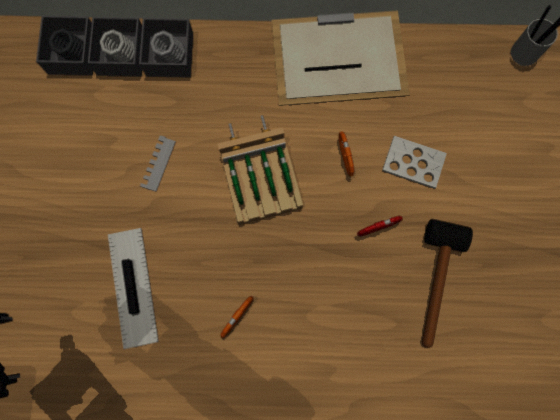

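All four carabiners bear on the stop in one line. The straightedge lies flat at (132,287), and nothing else has moved.

```bash
python3 -c "
from rig import arm
print(arm.close_job())"
```

```text
the job is handed in; nothing more can be done
None
```

The job is handed in: the row was pressed against the depth stop for about a second at 10.8 N in total (about 2.7 N per carabiner, worked out from the balanced wrist force), the straightedge lies flat and clear on the table, and in the final pictures nothing else has moved.

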